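# Collapse the telescopic tool tubes and sort them by cap colour

## Task

The empty telescopic tool tubes are to be put away. Push every tube on the bench fully home, the innermost section first and the middle section after it, and stand the collapsed tubes upright on the floor of the tray that has the colour of their cap: red caps in the red tray, blue caps in the blue tray. Leave the other tools and wooden pieces where they lie.

Things in the scene. Friction and masses are not known exactly. Their poses are not given: they have to be found in the camera images.
- red_a: outer section of a red-capped telescopic tool tube (may be absent). Tubes stand upright and loose on the table. Outer section: round, grey, 46 mm diameter, 66 mm high, on a square black foot 48 mm wide and 6 mm thick. Origin: centre of the underside, z up along the tube. Whole tube 0.21 kg. Fully collapsed the tube is 84 mm high (66 outer + 6 collar + 12 cap), and its flat cap top stands at 84 mm plus both slides above the origin; grip it across the outer section
- red_a_mid (a joint): how far the bare-metal middle section (38 mm diameter, black 44 mm collar 6 mm thick at its top) stands out of the outer section, m: 0 = fully home (collar resting on the outer section), 0.046 = fully out. Stays where it is left; needs about 7 N to slide
- red_a_inner (a joint): how far the white innermost section (30 mm diameter) with its red cap (38 mm diameter, 12 mm thick, flat top) stands out of the middle section, m: 0 = fully home (cap resting on the middle collar), 0.046 = fully out. Stays where it is left; needs only about 2.5 N, so a push straight down on the cap sends it home before the middle section starts to move
- blue_a: outer section of a blue-capped telescopic tool tube (may be absent). Tubes stand upright and loose on the table. Outer section: round, grey, 46 mm diameter, 66 mm high, on a square black foot 48 mm wide and 6 mm thick. Origin: centre of the underside, z up along the tube. Whole tube 0.21 kg. Fully collapsed the tube is 84 mm high (66 outer + 6 collar + 12 cap), and its flat cap top stands at 84 mm plus both slides above the origin; grip it across the outer section
- blue_a_mid (a joint): how far the bare-metal middle section (38 mm diameter, black 44 mm collar 6 mm thick at its top) stands out of the outer section, m: 0 = fully home (collar resting on the outer section), 0.046 = fully out. Stays where it is left; needs about 7 N to slide
- blue_a_inner (a joint): how far the white innermost section (30 mm diameter) with its blue cap (38 mm diameter, 12 mm thick, flat top) stands out of the middle section, m: 0 = fully home (cap resting on the middle collar), 0.046 = fully out. Stays where it is left; needs only about 2.5 N, so a push straight down on the cap sends it home before the middle section starts to move
- red_b: outer section of a red-capped telescopic tool tube (may be absent). Tubes stand upright and loose on the table. Outer section: round, grey, 46 mm diameter, 66 mm high, on a square black foot 48 mm wide and 6 mm thick. Origin: centre of the underside, z up along the tube. Whole tube 0.21 kg. Fully collapsed the tube is 84 mm high (66 outer + 6 collar + 12 cap), and its flat cap top stands at 84 mm plus both slides above the origin; grip it across the outer section
- red_b_mid (a joint): how far the bare-metal middle section (38 mm diameter, black 44 mm collar 6 mm thick at its top) stands out of the outer section, m: 0 = fully home (collar resting on the outer section), 0.046 = fully out. Stays where it is left; needs about 7 N to slide
- red_b_inner (a joint): how far the white innermost section (30 mm diameter) with its red cap (38 mm diameter, 12 mm thick, flat top) stands out of the middle section, m: 0 = fully home (cap resting on the middle collar), 0.046 = fully out. Stays where it is left; needs only about 2.5 N, so a push straight down on the cap sends it home before the middle section starts to move
- blue_b: outer section of a blue-capped telescopic tool tube (may be absent). Tubes stand upright and loose on the table. Outer section: round, grey, 46 mm diameter, 66 mm high, on a square black foot 48 mm wide and 6 mm thick. Origin: centre of the underside, z up along the tube. Whole tube 0.21 kg. Fully collapsed the tube is 84 mm high (66 outer + 6 collar + 12 cap), and its flat cap top stands at 84 mm plus both slides above the origin; grip it across the outer section
- blue_b_mid (a joint): how far the bare-metal middle section (38 mm diameter, black 44 mm collar 6 mm thick at its top) stands out of the outer section, m: 0 = fully home (collar resting on the outer section), 0.046 = fully out. Stays where it is left; needs about 7 N to slide
- blue_b_inner (a joint): how far the white innermost section (30 mm diameter) with its blue cap (38 mm diameter, 12 mm thick, flat top) stands out of the middle section, m: 0 = fully home (cap resting on the middle collar), 0.046 = fully out. Stays where it is left; needs only about 2.5 N, so a push straight down on the cap sends it home before the middle section starts to move
- red_c: outer section of a red-capped telescopic tool tube (may be absent). Tubes stand upright and loose on the table. Outer section: round, grey, 46 mm diameter, 66 mm high, on a square black foot 48 mm wide and 6 mm thick. Origin: centre of the underside, z up along the tube. Whole tube 0.21 kg. Fully collapsed the tube is 84 mm high (66 outer + 6 collar + 12 cap), and its flat cap top stands at 84 mm plus both slides above the origin; grip it across the outer section
- red_c_mid (a joint): how far the bare-metal middle section (38 mm diameter, black 44 mm collar 6 mm thick at its top) stands out of the outer section, m: 0 = fully home (collar resting on the outer section), 0.046 = fully out. Stays where it is left; needs about 7 N to slide
- red_c_inner (a joint): how far the white innermost section (30 mm diameter) with its red cap (38 mm diameter, 12 mm thick, flat top) stands out of the middle section, m: 0 = fully home (cap resting on the middle collar), 0.046 = fully out. Stays where it is left; needs only about 2.5 N, so a push straight down on the cap sends it home before the middle section starts to move
- red_tray: red tray: fixed open wooden tray, 104 mm (its x) by 246 mm (its y) outside, walls 6 mm thick and 30 mm high, floor 6 mm thick (inside 92 by 234 mm, floor top at 6 mm), with red rims, red bands on its long sides and a red floor lining. Origin: centre of its underside, on the table; z up, y along its length. All the red-capped tubes fit in one row along it, 75 mm apart
- blue_tray: blue tray: fixed open wooden tray, 104 mm (its x) by 246 mm (its y) outside, walls 6 mm thick and 30 mm high, floor 6 mm thick (inside 92 by 234 mm, floor top at 6 mm), with blue rims, blue bands on its long sides and a blue floor lining. Origin: centre of its underside, on the table; z up, y along its length. All the blue-capped tubes fit in one row along it, 75 mm apart
- skew: bystander, to be left alone: loose palm skew knife 148x26x22 mm with wooden handle lying on the table; origin at the centre of its underside
- strop: bystander, to be left alone: loose thin wedge-ended wooden strop block 118x26x12 mm lying on the table; origin at the centre of its underside
- walnut: bystander, to be left alone: loose rough-sawn dark walnut block 217x52x41 mm lying on the table; origin at the centre of its underside
Things that resemble listed ones, but are neither listed nor needed, are in the scene too. Leave any green or yellow look-alike of the red_b alone.

How it is judged:
By the outcome, as a careful person would: the job done as asked, in the order asked, and still so for the second after the job is handed in, with the robot touching nothing.
Of red_a, blue_a, red_b, blue_b, red_c only 3 to 5 are there at a start; the rules pass over those that are not, and their reading is None.
At some moment in a run one of red_a, blue_a, red_b, blue_b, red_c may be knocked a few centimetres aside while the robot is not near it.
It also fails if it takes over 210 s, if anything falls off the work surface, if the arm or the gripper's body presses on something with over 40 N, if the wrist force passes 120 N, or if a joint passes its speed limit or range.

## Robot

A 6-joint arm with a two-finger parallel gripper is mounted at the origin on a cart in front of the work surface, level with it; the furniture and walls round the work are solid. World frame = base frame: x ahead of the robot, y to its left, z up, the work surface at z = 0. Lengths are in m, angles in rad, forces in N, time in s.
With the tool pointing down it reaches from about 0.35 to 0.8 m from the base axis. Payload 7.3 kg.
Tool frame: the origin (TCP) lies at the very end of the fingers, on their centre line; the grasp point (between the pads) lies 19 mm behind it; z points along the fingers, y is the line along which they close (so a half turn about z gives the same grasp; the last joint's range is limited). The gripper opens to 85 mm and grips with 20 to 120 N. Pads are 22 mm wide; open, the fingers measure 114 mm over their backs; the gripper's body (76 mm by 85 mm) begins 54 mm behind the grasp point. The pads swing forward as they close: fully open they stand 13 mm farther back than shut.
Start: joints at [-1.437, 0.342, 1.524, -0, 1.275, -0.146], TCP at [0.145, -0.505, 0.231] pointing down, gripper open.
Joint ranges: [-2.53, 2.53], [-0.77, 2.02], [0.04, 2.7], [-1, 4.14], [0.28, 2.66], [-3.11, 3.11]. Speed limits (rad/s): [2.57, 2.57, 3.14, 3.14, 3.14, 3.14].

## Interface

Orientations are given as a unit quaternion [x, y, z, w].
In Python, from station import env gives the robot as it stands. The module is installed in compiled form; this text tells all that it offers.
- The arm moves only by the tool jog_arm, never from a script. Its argument "steps" is a list of rows, each an object of numbers: "hand": the opening, from 0 (shut) to 1 (fully open); "x", "y", "z": the shift along the tool's x, y, z in mm; "rx", "ry", "rz": the turn, a rotation vector about the tool's x, y, z in degrees. A call has 1 to 5 rows; each row is the pose to reach, as a shift and turn from the pose commanded when the call began, along the tool's axes at that moment; what a row does not reach only later rows make up. A row lasts 1/10 s, in which the tool goes at most 50 mm and 8.59 degrees, less where a joint would pass 70% of its speed; a pose out of reach is approached as far as the arm can. A call with a gripper value outside its range is refused whole. The fingers move at their own pace and stop on an object; "squeeze" is the grip in N (left out, the last holds). Time passes only in rows, so rows that repeat a pose let the fingers close. It gives the time, the measured TCP pose, the force, the opening and the grip force at its end, in the units of the state.
- env.observe(): the state, without advancing time (a new reading comes with each control period).
- env.snapshot(name): name is "scene" or "top" or "wrist"; returns a dict with "frame" (480x640x3 uint8, red, green, blue), "camera_matrix" (3x3 intrinsics, pixels), "dist_coeffs" ([k1, k2, p1, p2, k3] as OpenCV has them; the pictures are not rectified), "rvec" (rotation vector, rad) and "tvec" (3), from world to camera coordinates, as OpenCV has them. Camera axes: x right, y down, z forward; pixel columns grow to the right and rows downward; lengths in m; the calibration is good to about 2 mm. A picture is of the moment at which its call begins. There is no depth.
- env.finish_job(): hands the job in; it is judged then, once.
The state is a dict: "time_s": time; "joint_positions": joint angles; "qvel": joint speeds; "joint_efforts": joint torques, N m; "position": TCP position; "orientation": TCP orientation; "ft_force": force on the tool from outside, world axes, zero at the start; "wrist_torque": the same for the moment, N m; "grip_width": finger opening in m; "grip_force": force on a finger pad.
Only numpy, scipy, OpenCV 4.12 (cv2) and the standard library are available. Lean on these libraries where they do the work, as an engineer would, in place of code of your own. Each camera call takes 0.05 s, during which the arm holds its last target. There are 200 camera calls.

## Working session

There is one attempt and no reset: what is moved stays moved. The work goes in short steps, Python scripts to look and compute and a tool call to move; the robot and the scene stay as the last step left them, time stands still between calls to the robot, and variables do not carry over. Pictures are saved under pics/ and viewed, at most 14 in all, crops included, and the job is handed in when it is done.

Besides the shell and the picture viewer there is one more tool, called after "Call:" as name(argument=value, ...), one argument or row to a line, values as JSON. jog_arm: Moves the arm, as the interface text tells. Its arguments: {"type":"object","properties":{"steps":{"type":"array"},"squeeze":{"type":"number"}},"required":["steps"]}

```bash
mkdir -p pics; cat > h.py <<'E'
import numpy as np, cv2
from station import env
from scipy.spatial.transform import Rotation as R
def snap(n,f=None):
    s=env.snapshot(n)
    s['img']=cv2.cvtColor(s['frame'],cv2.COLOR_RGB2BGR)
    if f: cv2.imwrite('pics/'+f,s['img'])
    return s
def cast(s,uv,z):
    p=cv2.undistortPoints(np.array(uv,float).reshape(-1,1,2),s['camera_matrix'],np.array(s['dist_coeffs'],float)).reshape(-1,2)
    Rm=cv2.Rodrigues(np.array(s['rvec'],float))[0]; t=np.array(s['tvec'],float).reshape(3)
    C=-Rm.T@t; d=np.c_[p,np.ones(len(p))]@Rm
    return C+d*((z-C[2])/d[:,2])[:,None]
def proj(s,P):
    return cv2.projectPoints(np.array(P,float).reshape(-1,1,3),np.array(s['rvec'],float),np.array(s['tvec'],float),s['camera_matrix'],np.array(s['dist_coeffs'],float))[0].reshape(-1,2)
def cen(s): 
    Rm=cv2.Rodrigues(np.array(s['rvec'],float))[0]; return -Rm.T@np.array(s['tvec'],float).reshape(3)
E
python3 - <<'E'
from h import *
for n in('scene','top'):
    s=snap(n,n+'1.png'); print(n,cen(s))
o=env.observe(); print(o)
E
```

```text
scene [0.08065773 0.68098854 0.65998703]
top [0.42021996 0.03309717 1.28971653]
{'time_s': 0.1, 'joint_positions': array([-1.43698260e+00,  3.42650771e-01,  1.52493235e+00,  3.72947421e-06,
        1.27537378e+00, -1.46009616e-01]), 'qvel': array([-0.00243597, -0.00151504, -0.00112148, -0.00141949, -0.00040643,
       -0.00047685]), 'joint_efforts': array([ 1.75404541e-03, -4.34447443e+01, -2.46491039e+01, -1.48701306e-04,
        4.65205623e-03, -9.47170918e-06]), 'position': array([ 0.14496748, -0.5042201 ,  0.23069284]), 'orientation': array([ 9.90228163e-01,  1.39455080e-01,  5.94307980e-06, -6.82100639e-04]), 'ft_force': array([0.12709125, 0.11594931, 0.05214946]), 'wrist_torque': array([-0.01716748,  0.01371094, -0.01200081]), 'grip_force': 0.0, 'grip_width': 0.08517849315385906}
```

View pics/scene1.png

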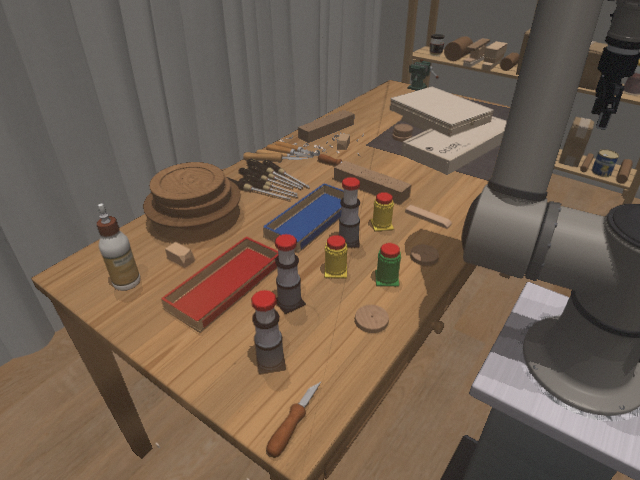

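View pics/top1.png

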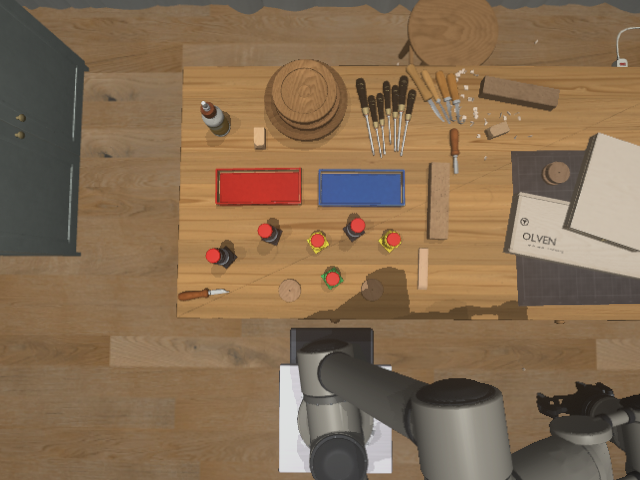

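Scene: grey-bodied red-capped tubes at (264,335), (287,275), (350,215). The look-alikes are yellow at (336,258) and (383,212) and green at (388,265). No blue-capped tube is visible. In the top view the tube caps are at (214,256), (265,231) and (357,227), the red tray at (259,187) and the blue tray at (361,188). I'll measure these and confirm in an enlarged crop.

```bash
cat >> h.py <<'E'
def redblobs(s,amin=60):
    h=cv2.cvtColor(s['img'],cv2.COLOR_BGR2HSV)
    m=(((h[...,0]<6)|(h[...,0]>173))&(h[...,1]>190)&(h[...,2]>90)).astype(np.uint8)
    n,l,st,c=cv2.connectedComponentsWithStats(m)
    return [(c[i],st[i]) for i in range(1,n) if st[i][4]>amin],m
def tri(s1,u1,s2,u2):
    def ray(s,u):
        a=cast(s,[u],0)[0]; C=cen(s); return C,(a-C)/np.linalg.norm(a-C)
    A,d=ray(s1,u1);B,e=ray(s2,u2)
    t=np.linalg.lstsq(np.c_[d,-e],B-A,rcond=None)[0]
    p,q=A+d*t[0],B+e*t[1]; return (p+q)/2,np.linalg.norm(p-q)
E
python3 - <<'E'
from h import *
S=snap('scene');T=snap('top')
bs=[b for b in redblobs(S)[0] if b[1][4]<2000]; bt=[b for b in redblobs(T)[0] if b[1][4]<1500]
print('S',[(b[0].round(1),b[1]) for b in bs]);print('T',[(b[0].round(1),b[1]) for b in bt])
for b in bs:
  for c in bt:
    p,e=tri(S,b[0],T,c[0])
    if e<.012: print(b[0].round(),c[0].round(),p.round(4),round(e,4))
for n,lo,hi in(('red',None,None),('blue',105,125)):
    h=cv2.cvtColor(T['img'],cv2.COLOR_BGR2HSV)
    m=redblobs(T)[1] if n=='red' else ((h[...,0]>105)&(h[...,0]<125)&(h[...,1]>130)).astype(np.uint8)
    c=max(cv2.findContours(m,0,2)[0],key=cv2.contourArea); r=cv2.minAreaRect(c); b=cv2.boxPoints(r)
    q=cast(T,b,.03 ); print(n,r,q.mean(0).round(4),q.round(3).tolist(), cast(T,b,.006).mean(0).round(4))
im=np.vstack([cv2.resize(S['img'][170:380,230:420],None,fx=2.5,fy=2.5)]);cv2.imwrite('pics/crop1.png',im)
E
```

```text
S []
T []
red ((257.0, 186.0), (82.0, 34.0), 0.0) [0.6605 0.2247 0.03  ] [[0.611, 0.341, 0.03], [0.71, 0.343, 0.03], [0.71, 0.107, 0.03], [0.612, 0.107, 0.03]] [0.6651 0.2284 0.006 ]
blue ((360.5212707519531, 188.26760864257812), (77.45401763916016, 28.754352569580078), 0.9877604246139526) [ 0.6544 -0.071   0.03  ] [[0.615, 0.04, 0.03], [0.697, 0.039, 0.03], [0.694, -0.182, 0.03], [0.611, -0.18, 0.03]] [ 0.6588 -0.073   0.006 ]
```

View pics/crop1.png

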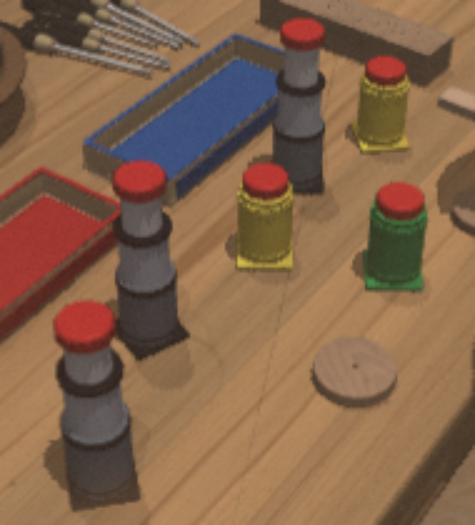

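The crop shows three extended grey tubes with red caps, at crop (85,400), (145,260) and (300,105). The three short yellow and green bodies are look-alikes. The red threshold was too strict, so I'll loosen it.

```bash
sed -i 's/>190)&(h\[...,2\]>90/>165)\&(h[...,2]>90/' h.py
python3 - <<'E'
from h import *
S=snap('scene');T=snap('top')
bs=[b for b in redblobs(S)[0] if b[1][4]<2000]; bt=[b for b in redblobs(T)[0] if b[1][4]<1500]
print('S',[(b[0].round(1),b[1]) for b in bs]);print('T',[(b[0].round(1),b[1]) for b in bt])
for b in bs:
  for c in bt:
    p,e=tri(S,b[0],T,c[0])
    if e<.012 and 0<p[2]<.2: print(b[0].round(),c[0].round(),p.round(4),round(e,4))
# dark feet in top
h=cv2.cvtColor(T['img'],cv2.COLOR_BGR2HSV)
for u in [(214,256),(265,231),(357,227)]:
    print(u,cast(T,[u],.17)[0].round(3))
m=redblobs(T)[1]; c=max(cv2.findContours(m,0,2)[0],key=cv2.contourArea); print(cv2.minAreaRect(c))
E
```

```text
S [(array([350.8, 181.9]), array([342, 177,  18,  12, 130], dtype=int32)), (array([384.1, 196.9]), array([377, 193,  15,   9, 111], dtype=int32)), (array([285.2, 240.8]), array([275, 235,  21,  14, 209], dtype=int32)), (array([335.9, 240.8]), array([327, 235,  18,  13, 161], dtype=int32)), (array([230.7, 249.2]), array([204, 237,  52,  31,  71], dtype=int32)), (array([389.8, 248.7]), array([381, 243,  18,  13, 174], dtype=int32)), (array([263.5, 299.3]), array([252, 290,  24,  21, 349], dtype=int32))]
T [(array([357.3, 224.9]), array([350, 218,  15,  15, 171], dtype=int32)), (array([264.7, 230.4]), array([258, 224,  15,  14, 167], dtype=int32)), (array([393.2, 238.8]), array([387, 233,  14,  13, 134], dtype=int32)), (array([317.1, 240. ]), array([311, 234,  13,  13, 134], dtype=int32)), (array([212.7, 255.2]), array([206, 248,  14,  15, 171], dtype=int32)), (array([332.2, 278.3]), array([326, 272,  13,  13, 134], dtype=int32))]
[351. 182.] [357. 225.] [ 0.5353 -0.052   0.1616] 0.0012
[384. 197.] [393. 239.] [ 0.5059 -0.155   0.0824] 0.0016
[285. 241.] [265. 230.] [0.5219 0.1839 0.1559] 0.0001
[336. 241.] [317. 240.] [0.5021 0.0508 0.082 ] 0.0013
[390. 249.] [332. 278.] [0.3988 0.0096 0.0821] 0.0013
[264. 299.] [213. 255.] [0.4574 0.3167 0.1528] 0.0009
(214, 256) [0.455 0.309 0.17 ]
(265, 231) [0.519 0.181 0.17 ]
(357, 227) [ 0.53 -0.05  0.17]
((257.5, 186.0), (36.0, 85.0), 90.0)
```

```bash
cat >> h.py <<'E'
# wanted tool frame: x = world y, y = world x, z = world -z
RD=R.from_matrix(np.array([[0,1,0],[1,0,0],[0,0,-1.]]).T)
def goal(p):
    o=env.observe(); Q=R.from_quat(o['orientation']); 
    return Q.inv().apply(np.array(p)-o['position'])*1e3, (Q.inv()*RD).as_rotvec(degrees=True)
E
python3 - <<'E'
from h import *
print([v.round(1) for v in goal([.535,-.052,.23])])
E
```

```text
[array([ 499.8, -327.1,    1.3]), array([ -0.,  -0., -74.])]
```

Call:
jog_arm(
  steps=[
    {"hand": 0, "x": 208, "y": -136},
    {"hand": 0, "x": 208, "y": -136},
    {"hand": 0, "x": 208, "y": -136},
    {"hand": 0, "x": 208, "y": -136},
    {"hand": 0, "x": 208, "y": -136},
  ],
)

```text
$.steps[0]: bad value
```

Call:
jog_arm(
  steps=[
    {"hand": 0, "x": 208, "y": -136, "rz": -40},
    {"hand": 0, "x": 208, "y": -136, "rz": -40},
    {"hand": 0, "x": 208, "y": -136, "rz": -40},
    {"hand": 0, "x": 208, "y": -136, "rz": -40},
    {"hand": 0, "x": 208, "y": -136, "rz": -40},
  ],
)

```text
$.steps[0]: bad value
```

```bash
python3 - <<'E'
from h import *
o=env.observe();print(o['time_s'],o['position'],o['joint_positions'],[v.round(1) for v in goal([.535,-.052,.23])])
E
```

```text
0.3 [ 0.14498466 -0.50445675  0.23108015] [-1.43699821e+00  3.42261965e-01  1.52440128e+00 -1.77283952e-05
  1.27540647e+00 -1.46022393e-01] [array([ 499.8, -327.1,    1.3]), array([ -0.,  -0., -74.])]
```

Call:
jog_arm(
  steps=[
    {"hand": 0, "x": 208, "y": -136, "z": 0, "rx": 0, "ry": 0, "rz": 0},
    {"hand": 0, "x": 208, "y": -136, "z": 0, "rx": 0, "ry": 0, "rz": 0},
    {"hand": 0, "x": 208, "y": -136, "z": 0, "rx": 0, "ry": 0, "rz": 0},
    {"hand": 0, "x": 208, "y": -136, "z": 0, "rx": 0, "ry": 0, "rz": 0},
    {"hand": 0, "x": 208, "y": -136, "z": 0, "rx": 0, "ry": 0, "rz": 0},
  ],
)

```text
time_s: 0.8
position: [0.3083, -0.3148, 0.2314]
orientation: [0.99, 0.139, 0.0, 0.0]
ft_force: [1.4, -0.4, -0.1]
grip_width: 0.0126
grip_force: 0.0
```

Call:
jog_arm(
  steps=[
    {"hand": 0, "x": 208, "y": -136, "z": 0, "rx": 0, "ry": 0, "rz": -40},
    {"hand": 0, "x": 208, "y": -136, "z": 0, "rx": 0, "ry": 0, "rz": -40},
    {"hand": 0, "x": 208, "y": -136, "z": 0, "rx": 0, "ry": 0, "rz": -40},
    {"hand": 0, "x": 208, "y": -136, "z": 0, "rx": 0, "ry": 0, "rz": -40},
    {"hand": 0, "x": 208, "y": -136, "z": 0, "rx": 0, "ry": 0, "rz": -40},
  ],
)

```text
time_s: 1.3
position: [0.4708, -0.1264, 0.2315]
orientation: [0.881, 0.472, 0.0, 0.0]
ft_force: [0.4, -0.7, -0.5]
grip_width: -0.0001
grip_force: 0.0
```

```bash
python3 - <<'E'
from h import *
o=env.observe();print(o['time_s'],o['position'],o['joint_positions'],[v.round(1) for v in goal([.535,-.052,.23])])
E
```

```text
1.3 [ 0.47083068 -0.12637122  0.23148156] [-4.19495552e-01  2.72949443e-01  1.62314730e+00 -1.51208014e-04
  1.24489120e+00  1.67682223e-01] [array([97.5, 12.2,  1.5]), array([  0. ,   0. , -33.6])]
```

Call:
jog_arm(
  steps=[
    {"hand": 0, "x": 97, "y": 12, "z": 0, "rx": 0, "ry": 0, "rz": -34},
    {"hand": 0, "x": 97, "y": 12, "z": 0, "rx": 0, "ry": 0, "rz": -34},
    {"hand": 0, "x": 97, "y": 12, "z": 0, "rx": 0, "ry": 0, "rz": -34},
    {"hand": 0, "x": 97, "y": 12, "z": 0, "rx": 0, "ry": 0, "rz": -34},
    {"hand": 0, "x": 97, "y": 12, "z": 0, "rx": 0, "ry": 0, "rz": -34},
  ],
)

```text
time_s: 1.8
position: [0.5339, -0.054, 0.231]
orientation: [0.706, 0.708, -0.0, -0.0]
ft_force: [0.2, -0.5, 0.3]
grip_width: -0.0004
grip_force: 0.0
```

```bash
cat >> h.py <<'E'
def caps():
    S=snap('scene');T=snap('top')
    bs=[b for b in redblobs(S,25)[0] if b[1][4]<2000]; bt=[b for b in redblobs(T,25)[0] if b[1][4]<1500]
    for b in bs:
      for c in bt:
        p,e=tri(S,b[0],T,c[0])
        if e<.006 and 0<p[2]<.2: print(b[0].round(),c[0].round(),p.round(4),round(e,4))
E
python3 - <<'E'
from h import *
o=env.observe();print(o['time_s'],o['position'],[v.round(1) for v in goal([.535,-.052,.23])])
caps(); snap('wrist','w1.png'); snap('scene','s2.png')
E
```

```text
1.8 [ 0.53393491 -0.05402811  0.23100777] [array([2. , 1.1, 1. ]), array([-0. ,  0. ,  0.2])]
[384. 197.] [390. 239.] [ 0.5038 -0.1466  0.0874] 0.0048
[285. 241.] [265. 230.] [0.5218 0.1839 0.1553] 0.0002
[336. 241.] [317. 240.] [0.5023 0.051  0.0809] 0.0011
[264. 299.] [213. 255.] [0.4573 0.3168 0.1526] 0.0008
```

View pics/w1.png

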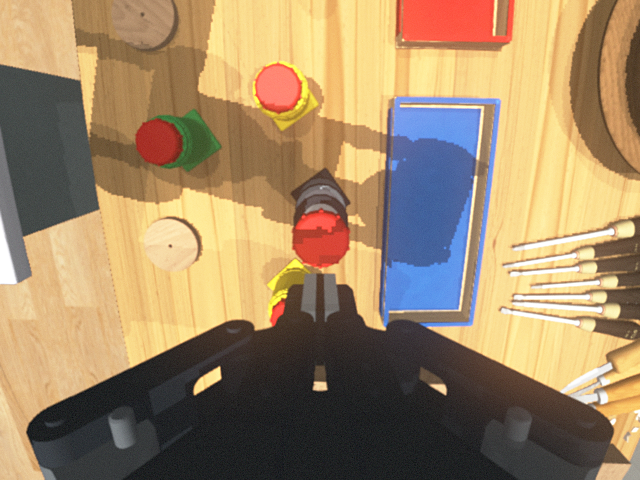

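Wrist view: the target cap is at (321,238), the closed fingertips at (320,290), and the tube foot behind them at (320,185). I'll cross-check the cap position in this view.

```bash
python3 - <<'E'
from h import *
s=snap('wrist')
b=[x for x in redblobs(s)[0] if x[1][4]>600]
for c,st in b:
    print(c.round(),st,[cast(s,[c],z)[0].round(4)[:2] for z in(.084,.155,.163)])
print(cen(s))
E
```

```text
[452.  20.] [ 403    0  111   42 3931] [array([0.6366, 0.1023]), array([0.6115, 0.0808]), array([0.6087, 0.0784])]
[158. 141.] [ 136  118   46   47 1620] [array([0.3992, 0.0111]), array([0.4321, 0.0119]), array([0.4359, 0.012 ])]
[321. 238.] [ 293  208   57   60 2516] [array([ 0.5345, -0.0728]), array([ 0.5344, -0.0515]), array([ 0.5344, -0.0491])]
[0.53394945 0.0144747  0.37456062]
```

Call:
jog_arm(
  steps=[
    {"hand": 0, "x": 2, "y": 1, "z": 25, "rx": 0, "ry": 0, "rz": 0},
    {"hand": 0, "x": 2, "y": 1, "z": 50, "rx": 0, "ry": 0, "rz": 0},
    {"hand": 0, "x": 2, "y": 1, "z": 60, "rx": 0, "ry": 0, "rz": 0},
    {"hand": 0, "x": 2, "y": 1, "z": 70, "rx": 0, "ry": 0, "rz": 0},
    {"hand": 0, "x": 2, "y": 1, "z": 80, "rx": 0, "ry": 0, "rz": 0},
  ],
)

```text
time_s: 2.55
position: [0.5354, -0.0528, 0.1516]
orientation: [0.707, 0.707, 0.0, 0.001]
ft_force: [-1.7, 0.8, 3.3]
grip_width: 0.0
grip_force: 1.3
```

Call:
jog_arm(
  steps=[
    {"hand": 0, "x": 0, "y": 0, "z": 10, "rx": 0, "ry": 0, "rz": 0},
    {"hand": 0, "x": 0, "y": 0, "z": 20, "rx": 0, "ry": 0, "rz": 0},
    {"hand": 0, "x": 0, "y": 0, "z": 30, "rx": 0, "ry": 0, "rz": 0},
    {"hand": 0, "x": 0, "y": 0, "z": 40, "rx": 0, "ry": 0, "rz": 0},
    {"hand": 0, "x": 0, "y": 0, "z": 50, "rx": 0, "ry": 0, "rz": 0},
  ],
)

```text
time_s: 3.05
position: [0.5351, -0.0527, 0.1011]
orientation: [0.707, 0.707, 0.0, 0.0]
ft_force: [-1.9, 0.5, 6.4]
grip_width: -0.0001
grip_force: 3.5
```

Call:
jog_arm(
  steps=[
    {"hand": 0, "x": 0, "y": 0, "z": 5, "rx": 0, "ry": 0, "rz": 0},
    {"hand": 0, "x": 0, "y": 0, "z": 9, "rx": 0, "ry": 0, "rz": 0},
    {"hand": 0, "x": 0, "y": 0, "z": 12, "rx": 0, "ry": 0, "rz": 0},
    {"hand": 0, "x": 0, "y": 0, "z": 14, "rx": 0, "ry": 0, "rz": 0},
    {"hand": 0, "x": 0, "y": 0, "z": 16, "rx": 0, "ry": 0, "rz": 0},
  ],
)

```text
time_s: 3.55
position: [0.5349, -0.0527, 0.0853]
orientation: [0.707, 0.707, -0.0, 0.0]
ft_force: [-1.1, -0.9, 6.5]
grip_width: 0.0003
grip_force: 3.3
```

Call:
jog_arm(
  steps=[
    {"hand": 0, "x": 0, "y": 0, "z": 1, "rx": 0, "ry": 0, "rz": 0},
    {"hand": 0, "x": 0, "y": 0, "z": 1, "rx": 0, "ry": 0, "rz": 0},
  ],
)

```text
time_s: 3.75
position: [0.5349, -0.0527, 0.0842]
orientation: [0.707, 0.707, -0.0, 0.0]
ft_force: [-1.7, -1.4, 4.2]
grip_width: 0.0003
grip_force: 2.2
```

Call:
jog_arm(
  steps=[
    {"hand": 0, "x": 0, "y": 0, "z": 0.5, "rx": 0, "ry": 0, "rz": 0},
    {"hand": 0, "x": 0, "y": 0, "z": 1, "rx": 0, "ry": 0, "rz": 0},
    {"hand": 0, "x": 0, "y": 0, "z": 1, "rx": 0, "ry": 0, "rz": 0},
  ],
)

```text
time_s: 4.05
position: [0.535, -0.0527, 0.084]
orientation: [0.707, 0.707, 0.0, 0.0]
ft_force: [-3.5, 0.9, 10.2]
grip_width: -0.0001
grip_force: 5.3
```

Call:
jog_arm(
  steps=[
    {"hand": 0, "x": 0, "y": 0, "z": 1, "rx": 0, "ry": 0, "rz": 0},
    {"hand": 0, "x": 0, "y": 0, "z": 1, "rx": 0, "ry": 0, "rz": 0},
    {"hand": 0, "x": 0, "y": 0, "z": 1, "rx": 0, "ry": 0, "rz": 0},
  ],
)

```text
time_s: 4.35
position: [0.5352, -0.0527, 0.0839]
orientation: [0.707, 0.707, 0.0, 0.001]
ft_force: [-4.8, -0.1, 16.8]
grip_width: -0.0002
grip_force: 8.7
```

The tube is at its hard stop: 16.8 N with the tip held at 0.084. Next I retract and open.

Call:
jog_arm(
  steps=[
    {"hand": 0, "x": 0, "y": 0, "z": -20, "rx": 0, "ry": 0, "rz": 0},
    {"hand": 0, "x": 0, "y": 0, "z": -66, "rx": 0, "ry": 0, "rz": 0},
    {"hand": 1, "x": 0, "y": 0, "z": -66, "rx": 0, "ry": 0, "rz": 0},
    {"hand": 1, "x": 0, "y": 0, "z": -66, "rx": 0, "ry": 0, "rz": 0},
    {"hand": 1, "x": 0, "y": 0, "z": -66, "rx": 0, "ry": 0, "rz": 0},
  ],
)

```text
time_s: 4.85
position: [0.5342, -0.0524, 0.147]
orientation: [0.707, 0.707, -0.001, -0.001]
ft_force: [-0.4, 0.0, -0.2]
grip_width: 0.0433
grip_force: 0.0
```

Call:
jog_arm(
  steps=[
    {"hand": 1, "x": 0, "y": 0, "z": 0, "rx": 0, "ry": 0, "rz": 0},
    {"hand": 1, "x": 0, "y": 0, "z": 0, "rx": 0, "ry": 0, "rz": 0},
    {"hand": 1, "x": 0, "y": 0, "z": 0, "rx": 0, "ry": 0, "rz": 0},
  ],
)

```text
time_s: 5.15
position: [0.5346, -0.0525, 0.1476]
orientation: [0.707, 0.707, -0.0, -0.001]
ft_force: [-0.4, 0.2, 0.4]
grip_width: 0.0846
grip_force: 0.0
```

```bash
cat >> h.py <<'E'
def wcap(z):
    s=snap('wrist'); o=env.observe(); print(o['time_s'],o['position'].round(4),o['grip_width'])
    for c,st in redblobs(s,500)[0]: print(c.round(),st,cast(s,[c],z)[0].round(4))
E
python3 - <<'E'
from h import *
wcap(.082)
s=snap('scene'); cv2.imwrite('pics/c2.png',cv2.resize(s['img'][130:330,200:420],None,fx=2.5,fy=2.5))
E
```

```text
5.2 [ 0.5347 -0.0525  0.1478] 0.08569252678907542
[501.   7.] [ 430    0  143   18 1893] [0.6351 0.0881 0.082 ]
[262.  79.] [228  37  65  71 847] [0.5017 0.0484 0.082 ]
[ 98. 148.] [  67  116   65   65 3186] [0.3992 0.0111 0.082 ]
[320. 243.] [ 290  213   60   61 2656] [ 0.5343 -0.0496  0.082 ]
[278. 373.] [ 253  353   52   35 1259] [ 0.5045 -0.1481  0.082 ]
```

View pics/c2.png

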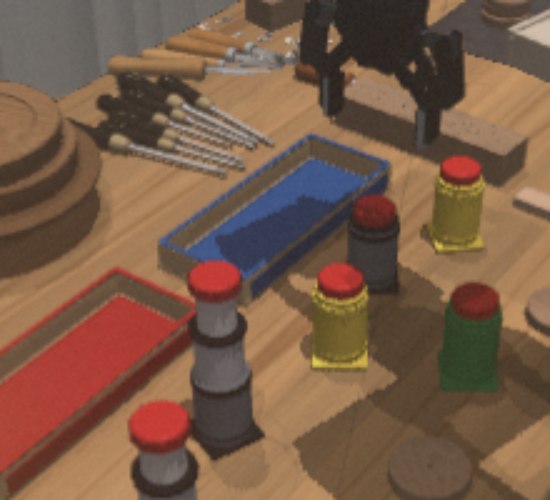

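The scene crop shows the tube fully collapsed and upright at (373,245), fingers open and clear above it. Now I lower and grip.

Call:
jog_arm(
  steps=[
    {"hand": 1, "x": 2, "y": 0, "z": 40, "rx": 0, "ry": 0, "rz": 0},
    {"hand": 1, "x": 2, "y": 0, "z": 75, "rx": 0, "ry": 0, "rz": 0},
    {"hand": 1, "x": 2, "y": 0, "z": 100, "rx": 0, "ry": 0, "rz": 0},
    {"hand": 1, "x": 2, "y": 0, "z": 113, "rx": 0, "ry": 0, "rz": 0},
    {"hand": 1, "x": 2, "y": 0, "z": 113, "rx": 0, "ry": 0, "rz": 0},
  ],
  squeeze=30,
)

```text
time_s: 5.75
position: [0.5339, -0.0504, 0.0338]
orientation: [0.707, 0.707, -0.001, -0.001]
ft_force: [-0.3, -0.0, 1.4]
grip_width: 0.0856
grip_force: 0.0
```

Call:
jog_arm(
  steps=[
    {"hand": 0.4, "x": 0, "y": 0, "z": 0, "rx": 0, "ry": 0, "rz": 0},
    {"hand": 0.4, "x": 0, "y": 0, "z": 0, "rx": 0, "ry": 0, "rz": 0},
    {"hand": 0.4, "x": 0, "y": 0, "z": 0, "rx": 0, "ry": 0, "rz": 0},
    {"hand": 0.4, "x": 0, "y": 0, "z": 0, "rx": 0, "ry": 0, "rz": 0},
    {"hand": 0.4, "x": 0, "y": 0, "z": 0, "rx": 0, "ry": 0, "rz": 0},
  ],
)

```text
time_s: 6.25
position: [0.5356, -0.0507, 0.0368]
orientation: [0.707, 0.707, 0.001, 0.001]
ft_force: [-0.7, 0.8, 5.7]
grip_width: 0.0453
grip_force: 30.4
```

Call:
jog_arm(
  steps=[
    {"hand": 0.3, "x": 0, "y": 0, "z": -10, "rx": 0, "ry": 0, "rz": 0},
    {"hand": 0.3, "x": 0, "y": 0, "z": -30, "rx": 0, "ry": 0, "rz": 0},
    {"hand": 0.3, "x": 0, "y": 0, "z": -55, "rx": 0, "ry": 0, "rz": 0},
    {"hand": 0.3, "x": 0, "y": 0, "z": -80, "rx": 0, "ry": 0, "rz": 0},
    {"hand": 0.3, "x": 0, "y": 0, "z": -80, "rx": 0, "ry": 0, "rz": 0},
  ],
)

```text
time_s: 6.75
position: [0.537, -0.051, 0.119]
orientation: [0.707, 0.707, 0.002, 0.003]
ft_force: [0.3, 0.2, -1.6]
grip_width: 0.0454
grip_force: 31.8
```

Call:
jog_arm(
  steps=[
    {"hand": 0.3, "x": 30, "y": 25, "z": 0, "rx": 0, "ry": 0, "rz": 0},
    {"hand": 0.3, "x": 66, "y": 60, "z": 0, "rx": 0, "ry": 0, "rz": 0},
    {"hand": 0.3, "x": 100, "y": 92, "z": 0, "rx": 0, "ry": 0, "rz": 0},
    {"hand": 0.3, "x": 130, "y": 120, "z": 0, "rx": 0, "ry": 0, "rz": 0},
    {"hand": 0.3, "x": 160, "y": 125, "z": 0, "rx": 0, "ry": 0, "rz": 0},
  ],
)

```text
time_s: 7.25
position: [0.6616, 0.1109, 0.1135]
orientation: [0.707, 0.707, 0.0, 0.0]
ft_force: [-0.0, 0.2, -2.2]
grip_width: 0.0447
grip_force: 32.0
```

```bash
python3 - <<'E'
from h import *
o=env.observe();print(o['time_s'],o['grip_width'],o['grip_force'],[v.round(1) for v in goal([.661,.15,.115])]); wcap(.16)
s=snap('scene'); cv2.imwrite('pics/c3.png',cv2.resize(s['img'][130:390,150:420],None,fx=2,fy=2)); caps()
E
```

```text
7.25 0.04471317999006768 32.024139761924744 [array([39.1, -0.6, -1.5]), array([0., 0., 0.])]
7.3 [0.6604 0.1161 0.1133] 0.04534225021116365
[241. 121.] [ 230    0   35  249 1798] [0.6402 0.184  0.16  ]
[317. 109.] [  250     0   134   228 28064] [0.6609 0.1871 0.16  ]
[395. 124.] [ 375    0   28  248 1775] [0.682  0.1833 0.16  ]
[320. 342.] [ 262  289  116  102 9089] [0.6616 0.1158 0.16  ]
[ 63. 346.] [  32  320   64   53 2489] [0.574  0.1124 0.16  ]
[384. 197.] [393. 239.] [ 0.5059 -0.1549  0.083 ] 0.0014
[336. 241.] [319. 240.] [0.5029 0.0477 0.0801] 0.0015
[391. 248.] [332. 278.] [0.3981 0.0088 0.0831] 0.0032
[264. 300.] [213. 255.] [0.4572 0.3168 0.1524] 0.0011
```

View pics/c3.png

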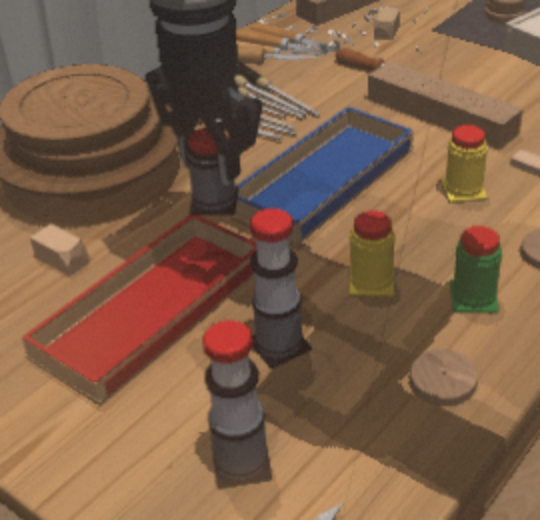

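The crop shows the tube held upright at (210,180), just short of the red tray, with the other two tubes unmoved. Next I move over the first slot and lower.

Call:
jog_arm(
  steps=[
    {"hand": 0.3, "x": 34, "y": 0, "z": 0, "rx": 0, "ry": 0, "rz": 0},
    {"hand": 0.3, "x": 34, "y": 0, "z": 10, "rx": 0, "ry": 0, "rz": 0},
    {"hand": 0.3, "x": 34, "y": 0, "z": 35, "rx": 0, "ry": 0, "rz": 0},
    {"hand": 0.3, "x": 34, "y": 0, "z": 55, "rx": 0, "ry": 0, "rz": 0},
    {"hand": 0.3, "x": 34, "y": 0, "z": 64, "rx": 0, "ry": 0, "rz": 0},
  ],
)

```text
time_s: 7.95
position: [0.658, 0.1419, 0.0485]
orientation: [0.707, 0.707, -0.002, -0.001]
ft_force: [-0.2, -0.4, -2.0]
grip_width: 0.0453
grip_force: 32.0
```

Call:
jog_arm(
  steps=[
    {"hand": 0.3, "x": 0, "y": 0, "z": 2, "rx": 0, "ry": 0, "rz": 0},
    {"hand": 0.3, "x": 0, "y": 0, "z": 4, "rx": 0, "ry": 0, "rz": 0},
    {"hand": 0.3, "x": 0, "y": 0, "z": 5, "rx": 0, "ry": 0, "rz": 0},
    {"hand": 0.3, "x": 0, "y": 0, "z": 6, "rx": 0, "ry": 0, "rz": 0},
    {"hand": 0.3, "x": 0, "y": 0, "z": 6, "rx": 0, "ry": 0, "rz": 0},
  ],
)

```text
time_s: 8.45
position: [0.66, 0.1435, 0.0458]
orientation: [0.707, 0.707, 0.0, 0.0]
ft_force: [1.2, 0.1, -2.6]
grip_width: 0.0454
grip_force: 32.0
```

Call:
jog_arm(
  steps=[
    {"hand": 0.3, "x": 6, "y": 1, "z": 0, "rx": 0, "ry": 0, "rz": 0},
    {"hand": 0.3, "x": 7, "y": 1, "z": 0, "rx": 0, "ry": 0, "rz": 0},
    {"hand": 0.3, "x": 7, "y": 1, "z": 2, "rx": 0, "ry": 0, "rz": 0},
    {"hand": 0.3, "x": 7, "y": 1, "z": 3, "rx": 0, "ry": 0, "rz": 0},
    {"hand": 0.3, "x": 7, "y": 1, "z": 3, "rx": 0, "ry": 0, "rz": 0},
  ],
)

```text
time_s: 8.95
position: [0.6608, 0.1508, 0.0428]
orientation: [0.707, 0.707, 0.0, 0.0]
ft_force: [-1.2, 1.9, 2.6]
grip_width: 0.045
grip_force: 32.5
```

Call:
jog_arm(
  steps=[
    {"hand": 0.3, "x": 0, "y": 0, "z": 0.5, "rx": 0, "ry": 0, "rz": 0},
    {"hand": 1, "x": 0, "y": 0, "z": 0.5, "rx": 0, "ry": 0, "rz": 0},
    {"hand": 1, "x": 0, "y": 0, "z": 0.5, "rx": 0, "ry": 0, "rz": 0},
    {"hand": 1, "x": 0, "y": 0, "z": 0.5, "rx": 0, "ry": 0, "rz": 0},
    {"hand": 1, "x": 0, "y": 0, "z": 0.5, "rx": 0, "ry": 0, "rz": 0},
  ],
)

```text
time_s: 9.45
position: [0.6608, 0.1503, 0.0416]
orientation: [0.707, 0.707, -0.0, 0.0]
ft_force: [-0.0, -1.0, 1.1]
grip_width: 0.0852
grip_force: 0.0
```

Call:
jog_arm(
  steps=[
    {"hand": 1, "x": 0, "y": 0, "z": -20, "rx": 0, "ry": 0, "rz": 0},
    {"hand": 1, "x": 0, "y": 0, "z": -60, "rx": 0, "ry": 0, "rz": 0},
    {"hand": 1, "x": 0, "y": 0, "z": -105, "rx": 0, "ry": 0, "rz": 0},
    {"hand": 0, "x": 0, "y": 0, "z": -150, "rx": 0, "ry": 0, "rz": 0},
    {"hand": 0, "x": 0, "y": 0, "z": -190, "rx": 0, "ry": 0, "rz": 0},
  ],
)

```text
time_s: 9.95
position: [0.6608, 0.1504, 0.2343]
orientation: [0.707, 0.707, 0.001, 0.001]
ft_force: [0.9, -0.1, 1.0]
grip_width: 0.0588
grip_force: 0.0
```

```bash
python3 - <<'E'
from h import *
wcap(.16); print('tray plane');wcap(.088)
caps(); s=snap('scene'); cv2.imwrite('pics/c4.png',cv2.resize(s['img'][150:390,150:420],None,fx=2,fy=2))
print([v.round(1) for v in goal([.5215,.184,.23])])
E
```

```text
10.0 [0.6633 0.1508 0.2423] 0.05208644655349251
[321. 137.] [ 260    0  115  253 2842] [0.6617 0.2187 0.16  ]
[318. 117.] [  273    11    89   231 17989] [0.6599 0.2305 0.16  ]
[106. 191.] [  76  162   61   58 2702] [0.5209 0.1862 0.16  ]
[155. 315.] [ 135  297   39   38 1060] [0.5418 0.096  0.16  ]
[ 66. 348.] [ 49 331  36  33 862] [0.4667 0.0661 0.16  ]
tray plane
10.05 [0.6634 0.1508 0.2394] 0.04377106794663514
[315. 123.] [ 258    0  111  250 3082] [0.6614 0.2303 0.088 ]
[314. 118.] [  269    15    87   222 16875] [0.6602 0.234  0.088 ]
[112. 189.] [  82  161   60   57 2526] [0.4809 0.1765 0.088 ]
[156. 310.] [ 136  292   39   36 1047] [0.5056 0.0579 0.088 ]
[ 69. 343.] [ 50 326  38  35 953] [0.4062 0.0178 0.088 ]
[384. 197.] [393. 239.] [ 0.5059 -0.1548  0.0831] 0.0012
[245. 235.] [281. 181.] [0.6618 0.1505 0.0876] 0.0014
[336. 240.] [317. 240.] [0.5018 0.0507 0.0831] 0.0016
[390. 248.] [332. 278.] [0.3986 0.0093 0.0828] 0.0023
[264. 300.] [213. 255.] [0.4573 0.3169 0.1524] 0.0009
[array([  33.7, -138.8,    1.1]), array([-0.1,  0. ,  0. ])]
```

View pics/c4.png

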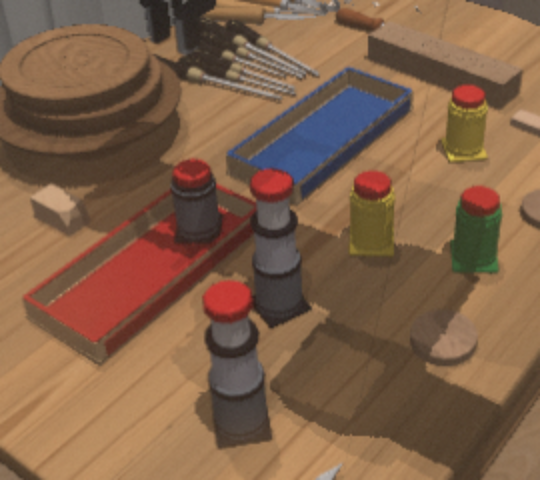

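The crop shows the first tube upright and collapsed in the red tray at (197,205). Tubes 2 at (275,250) and 3 at (232,365) have not moved. Now over tube 2.

Call:
jog_arm(
  steps=[
    {"hand": 0, "x": 34, "y": -139, "z": 0, "rx": 0, "ry": 0, "rz": 0},
    {"hand": 0, "x": 34, "y": -139, "z": 0, "rx": 0, "ry": 0, "rz": 0},
    {"hand": 0, "x": 34, "y": -139, "z": 0, "rx": 0, "ry": 0, "rz": 0},
    {"hand": 0, "x": 34, "y": -139, "z": 0, "rx": 0, "ry": 0, "rz": 0},
    {"hand": 0, "x": 34, "y": -139, "z": 0, "rx": 0, "ry": 0, "rz": 0},
  ],
)

```text
time_s: 10.7
position: [0.5208, 0.1846, 0.2307]
orientation: [0.707, 0.708, -0.001, -0.0]
ft_force: [0.4, -0.0, 0.2]
grip_width: -0.0002
grip_force: 0.0
```

```bash
python3 - <<'E'
from h import *
wcap(.156)
E
```

```text
10.75 [0.5219 0.1844 0.2309] -0.0002419196518969972
[219.  36.] [178   0  69  61 904] [0.4616 0.3108 0.156 ]
[455. 151.] [  403    35   120   247 18304] [0.6052 0.2454 0.156 ]
[320. 241.] [ 292  212   56   58 2461] [0.5204 0.1863 0.156 ]
```

Call:
jog_arm(
  steps=[
    {"hand": 0, "x": 1, "y": -1, "z": 25, "rx": 0, "ry": 0, "rz": 0},
    {"hand": 0, "x": 1, "y": -1, "z": 50, "rx": 0, "ry": 0, "rz": 0},
    {"hand": 0, "x": 1, "y": -1, "z": 60, "rx": 0, "ry": 0, "rz": 0},
    {"hand": 0, "x": 1, "y": -1, "z": 70, "rx": 0, "ry": 0, "rz": 0},
    {"hand": 0, "x": 1, "y": -1, "z": 80, "rx": 0, "ry": 0, "rz": 0},
  ],
)

```text
time_s: 11.25
position: [0.5218, 0.1853, 0.1516]
orientation: [0.707, 0.707, 0.0, 0.0]
ft_force: [-0.6, 0.1, 2.3]
grip_width: -0.0
grip_force: 1.3
```

Call:
jog_arm(
  steps=[
    {"hand": 0, "x": 0, "y": 0, "z": 10, "rx": 0, "ry": 0, "rz": 0},
    {"hand": 0, "x": 0, "y": 0, "z": 20, "rx": 0, "ry": 0, "rz": 0},
    {"hand": 0, "x": 0, "y": 0, "z": 30, "rx": 0, "ry": 0, "rz": 0},
    {"hand": 0, "x": 0, "y": 0, "z": 40, "rx": 0, "ry": 0, "rz": 0},
    {"hand": 0, "x": 0, "y": 0, "z": 50, "rx": 0, "ry": 0, "rz": 0},
  ],
)

```text
time_s: 11.75
position: [0.5216, 0.1853, 0.102]
orientation: [0.707, 0.707, 0.001, 0.001]
ft_force: [0.5, -2.3, 7.4]
grip_width: -0.0001
grip_force: 3.5
```

Call:
jog_arm(
  steps=[
    {"hand": 0, "x": 0, "y": 0, "z": 5, "rx": 0, "ry": 0, "rz": 0},
    {"hand": 0, "x": 0, "y": 0, "z": 9, "rx": 0, "ry": 0, "rz": 0},
    {"hand": 0, "x": 0, "y": 0, "z": 12, "rx": 0, "ry": 0, "rz": 0},
    {"hand": 0, "x": 0, "y": 0, "z": 14, "rx": 0, "ry": 0, "rz": 0},
    {"hand": 0, "x": 0, "y": 0, "z": 16, "rx": 0, "ry": 0, "rz": 0},
  ],
)

```text
time_s: 12.25
position: [0.5216, 0.1853, 0.0862]
orientation: [0.707, 0.707, 0.001, 0.001]
ft_force: [0.7, -1.5, 7.2]
grip_width: 0.0
grip_force: 3.3
```

Call:
jog_arm(
  steps=[
    {"hand": 0, "x": 0, "y": 0, "z": 1, "rx": 0, "ry": 0, "rz": 0},
    {"hand": 0, "x": 0, "y": 0, "z": 2, "rx": 0, "ry": 0, "rz": 0},
    {"hand": 0, "x": 0, "y": 0, "z": 2, "rx": 0, "ry": 0, "rz": 0},
  ],
)

```text
time_s: 12.55
position: [0.5215, 0.1853, 0.0841]
orientation: [0.707, 0.707, 0.001, 0.001]
ft_force: [-0.2, -2.7, 4.4]
grip_width: -0.0001
grip_force: 2.5
```

Call:
jog_arm(
  steps=[
    {"hand": 0, "x": 0, "y": 0, "z": 1, "rx": 0, "ry": 0, "rz": 0},
    {"hand": 0, "x": 0, "y": 0, "z": 2, "rx": 0, "ry": 0, "rz": 0},
    {"hand": 0, "x": 0, "y": 0, "z": 2, "rx": 0, "ry": 0, "rz": 0},
  ],
)

```text
time_s: 12.85
position: [0.5218, 0.1853, 0.0838]
orientation: [0.707, 0.707, 0.001, 0.001]
ft_force: [-3.3, -3.9, 18.1]
grip_width: 0.0001
grip_force: 8.8
```

Call:
jog_arm(
  steps=[
    {"hand": 0, "x": 0, "y": 0, "z": -20, "rx": 0, "ry": 0, "rz": 0},
    {"hand": 0, "x": 0, "y": 0, "z": -66, "rx": 0, "ry": 0, "rz": 0},
    {"hand": 1, "x": 0, "y": 0, "z": -66, "rx": 0, "ry": 0, "rz": 0},
    {"hand": 1, "x": 0, "y": 0, "z": -66, "rx": 0, "ry": 0, "rz": 0},
    {"hand": 1, "x": 0, "y": 0, "z": -66, "rx": 0, "ry": 0, "rz": 0},
  ],
)

```text
time_s: 13.35
position: [0.5199, 0.1854, 0.1465]
orientation: [0.707, 0.707, -0.001, -0.001]
ft_force: [-0.7, 0.8, -1.3]
grip_width: 0.0434
grip_force: 0.0
```

Call:
jog_arm(
  steps=[
    {"hand": 1, "x": 0, "y": 0, "z": 0, "rx": 0, "ry": 0, "rz": 0},
    {"hand": 1, "x": 0, "y": 0, "z": 0, "rx": 0, "ry": 0, "rz": 0},
    {"hand": 1, "x": 0, "y": 0, "z": 0, "rx": 0, "ry": 0, "rz": 0},
  ],
)

```text
time_s: 13.65
position: [0.5205, 0.1854, 0.147]
orientation: [0.707, 0.707, -0.001, -0.0]
ft_force: [1.2, 0.1, -0.4]
grip_width: 0.0847
grip_force: 0.0
```

```bash
python3 - <<'E'
from h import *
wcap(.082);caps()
E
```

```text
13.7 [0.5205 0.1854 0.1472] 0.0853426314864597
[149.   6.] [109   0  80  20 864] [0.4251 0.3261 0.082 ]
[497. 149.] [  429     2   158   324 28696] [0.6269 0.2477 0.082 ]
[431. 152.] [421  20  21 233 918] [0.5868 0.2456 0.082 ]
[319. 246.] [ 290  215   60   61 2703] [0.5201 0.1868 0.082 ]
[384. 197.] [393. 239.] [ 0.5059 -0.1549  0.0826] 0.0015
[336. 241.] [317. 240.] [0.5023 0.0508 0.081 ] 0.001
[390. 249.] [332. 278.] [0.3987 0.0097 0.0819] 0.0017
[263. 300.] [209. 255.] [0.4549 0.3224 0.1586] 0.0054
```

Call:
jog_arm(
  steps=[
    {"hand": 1, "x": 1, "y": 0, "z": 40, "rx": 0, "ry": 0, "rz": 0},
    {"hand": 1, "x": 1, "y": 0, "z": 75, "rx": 0, "ry": 0, "rz": 0},
    {"hand": 1, "x": 1, "y": 0, "z": 100, "rx": 0, "ry": 0, "rz": 0},
    {"hand": 1, "x": 1, "y": 0, "z": 112, "rx": 0, "ry": 0, "rz": 0},
    {"hand": 1, "x": 1, "y": 0, "z": 112, "rx": 0, "ry": 0, "rz": 0},
  ],
  squeeze=30,
)

```text
time_s: 14.3
position: [0.5199, 0.1862, 0.0344]
orientation: [0.707, 0.707, -0.001, -0.001]
ft_force: [-1.4, -0.2, 0.7]
grip_width: 0.0855
grip_force: 0.0
```

Call:
jog_arm(
  steps=[
    {"hand": 0.4, "x": 0, "y": 0, "z": 0, "rx": 0, "ry": 0, "rz": 0},
    {"hand": 0.4, "x": 0, "y": 0, "z": 0, "rx": 0, "ry": 0, "rz": 0},
    {"hand": 0.4, "x": 0, "y": 0, "z": 0, "rx": 0, "ry": 0, "rz": 0},
    {"hand": 0.4, "x": 0, "y": 0, "z": 0, "rx": 0, "ry": 0, "rz": 0},
    {"hand": 0.4, "x": 0, "y": 0, "z": 0, "rx": 0, "ry": 0, "rz": 0},
  ],
)

```text
time_s: 14.8
position: [0.5215, 0.1866, 0.0373]
orientation: [0.707, 0.707, 0.001, 0.001]
ft_force: [-1.3, 0.7, 6.2]
grip_width: 0.0452
grip_force: 30.4
```

Call:
jog_arm(
  steps=[
    {"hand": 0.3, "x": 0, "y": 0, "z": -10, "rx": 0, "ry": 0, "rz": 0},
    {"hand": 0.3, "x": 0, "y": 0, "z": -30, "rx": 0, "ry": 0, "rz": 0},
    {"hand": 0.3, "x": 0, "y": 0, "z": -55, "rx": 0, "ry": 0, "rz": 0},
    {"hand": 0.3, "x": 0, "y": 0, "z": -80, "rx": 0, "ry": 0, "rz": 0},
    {"hand": 0.3, "x": 0, "y": 0, "z": -80, "rx": 0, "ry": 0, "rz": 0},
  ],
)

```text
time_s: 15.3
position: [0.5228, 0.1869, 0.1197]
orientation: [0.707, 0.707, 0.003, 0.002]
ft_force: [0.8, -0.1, -2.0]
grip_width: 0.045
grip_force: 31.4
```

```bash
python3 - <<'E'
from h import *
o=env.observe();print(o['time_s'],o['grip_width'],o['grip_force'],[v.round(1) for v in goal([.661,.226,.115])])
E
```

```text
15.3 0.04498249496410785 31.396066546440125 [array([ 39. , 138.2,   5.8]), array([ 0.4, -0.1,  0. ])]
```

Call:
jog_arm(
  steps=[
    {"hand": 0.3, "x": 30, "y": 10, "z": 0, "rx": 0, "ry": 0, "rz": 0},
    {"hand": 0.3, "x": 40, "y": 45, "z": 0, "rx": 0, "ry": 0, "rz": 0},
    {"hand": 0.3, "x": 40, "y": 85, "z": 0, "rx": 0, "ry": 0, "rz": 0},
    {"hand": 0.3, "x": 40, "y": 120, "z": 0, "rx": 0, "ry": 0, "rz": 0},
    {"hand": 0.3, "x": 40, "y": 139, "z": 0, "rx": 0, "ry": 0, "rz": 0},
  ],
)

```text
time_s: 15.8
position: [0.6615, 0.2261, 0.1143]
orientation: [0.707, 0.707, -0.0, 0.0]
ft_force: [0.0, -0.9, -2.1]
grip_width: 0.0451
grip_force: 31.6
```

Call:
jog_arm(
  steps=[
    {"hand": 0.3, "x": 0, "y": 0, "z": 0, "rx": 0, "ry": 0, "rz": 0},
    {"hand": 0.3, "x": 0, "y": 0, "z": 0, "rx": 0, "ry": 0, "rz": 0},
  ],
)

```text
time_s: 16.0
position: [0.6587, 0.2263, 0.1142]
orientation: [0.707, 0.707, -0.001, -0.001]
ft_force: [-0.7, 0.8, -1.4]
grip_width: 0.0453
grip_force: 31.7
```

```bash
python3 - <<'E'
from h import *
o=env.observe();print(o['position'],o['grip_width'],o['grip_force'],[v.round(1) for v in goal([.661,.226,.049])])
E
```

```text
[0.65871563 0.2262897  0.1141893 ] 0.04528547068241308 31.684232354164124 [array([-0.3,  2.5, 65.2]), array([-0.2,  0. ,  0. ])]
```

Call:
jog_arm(
  steps=[
    {"hand": 0.3, "x": 0, "y": 1, "z": 10, "rx": 0, "ry": 0, "rz": 0},
    {"hand": 0.3, "x": 0, "y": 1, "z": 30, "rx": 0, "ry": 0, "rz": 0},
    {"hand": 0.3, "x": 0, "y": 1, "z": 50, "rx": 0, "ry": 0, "rz": 0},
    {"hand": 0.3, "x": 0, "y": 1, "z": 62, "rx": 0, "ry": 0, "rz": 0},
    {"hand": 0.3, "x": 0, "y": 1, "z": 65, "rx": 0, "ry": 0, "rz": 0},
  ],
)

```text
time_s: 16.5
position: [0.659, 0.2264, 0.0487]
orientation: [0.707, 0.707, -0.002, -0.001]
ft_force: [0.5, -0.1, -2.7]
grip_width: 0.0451
grip_force: 31.7
```

Call:
jog_arm(
  steps=[
    {"hand": 0.3, "x": 0, "y": 0, "z": 2, "rx": 0, "ry": 0, "rz": 0},
    {"hand": 0.3, "x": 0, "y": 0, "z": 4, "rx": 0, "ry": 0, "rz": 0},
    {"hand": 0.3, "x": 0, "y": 0, "z": 5, "rx": 0, "ry": 0, "rz": 0},
    {"hand": 0.3, "x": 0, "y": 0, "z": 5, "rx": 0, "ry": 0, "rz": 0},
    {"hand": 0.3, "x": 0, "y": 0, "z": 5, "rx": 0, "ry": 0, "rz": 0},
  ],
)

```text
time_s: 17.0
position: [0.6609, 0.2266, 0.0462]
orientation: [0.707, 0.707, 0.0, 0.0]
ft_force: [0.0, 0.4, -1.7]
grip_width: 0.0451
grip_force: 31.7
```

Call:
jog_arm(
  steps=[
    {"hand": 0.3, "x": 0, "y": 0, "z": 1, "rx": 0, "ry": 0, "rz": 0},
    {"hand": 0.3, "x": 0, "y": 0, "z": 2, "rx": 0, "ry": 0, "rz": 0},
    {"hand": 0.3, "x": 0, "y": 0, "z": 3, "rx": 0, "ry": 0, "rz": 0},
    {"hand": 0.3, "x": 0, "y": 0, "z": 3.5, "rx": 0, "ry": 0, "rz": 0},
    {"hand": 0.3, "x": 0, "y": 0, "z": 3.5, "rx": 0, "ry": 0, "rz": 0},
  ],
)

```text
time_s: 17.5
position: [0.6608, 0.2265, 0.0433]
orientation: [0.707, 0.707, 0.0, 0.0]
ft_force: [-3.1, -1.3, 5.0]
grip_width: 0.0452
grip_force: 32.2
```

Seated: the force turned upward at 0.043. I release, rise and check.

Call:
jog_arm(
  steps=[
    {"hand": 0.3, "x": 0, "y": 0, "z": 0, "rx": 0, "ry": 0, "rz": 0},
    {"hand": 1, "x": 0, "y": 0, "z": 0, "rx": 0, "ry": 0, "rz": 0},
    {"hand": 1, "x": 0, "y": 0, "z": 0, "rx": 0, "ry": 0, "rz": 0},
    {"hand": 1, "x": 0, "y": 0, "z": 0, "rx": 0, "ry": 0, "rz": 0},
    {"hand": 1, "x": 0, "y": 0, "z": 0, "rx": 0, "ry": 0, "rz": 0},
  ],
)

```text
time_s: 18.0
position: [0.6608, 0.2265, 0.0421]
orientation: [0.707, 0.707, -0.0, 0.0]
ft_force: [-0.5, -0.4, -0.2]
grip_width: 0.0855
grip_force: 0.0
```

Call:
jog_arm(
  steps=[
    {"hand": 1, "x": 0, "y": 0, "z": -20, "rx": 0, "ry": 0, "rz": 0},
    {"hand": 1, "x": 0, "y": 0, "z": -60, "rx": 0, "ry": 0, "rz": 0},
    {"hand": 1, "x": 0, "y": 0, "z": -105, "rx": 0, "ry": 0, "rz": 0},
    {"hand": 0, "x": 0, "y": 0, "z": -150, "rx": 0, "ry": 0, "rz": 0},
    {"hand": 0, "x": 0, "y": 0, "z": -190, "rx": 0, "ry": 0, "rz": 0},
  ],
)

```text
time_s: 18.5
position: [0.6608, 0.2266, 0.2349]
orientation: [0.707, 0.707, 0.001, 0.0]
ft_force: [0.3, -0.6, 0.7]
grip_width: 0.0588
grip_force: 0.0
```

```bash
python3 - <<'E'
from h import *
caps(); print([v.round(1) for v in goal([.4573,.3165,.23])])
s=snap('scene'); cv2.imwrite('pics/c5.png',cv2.resize(s['img'][150:390,130:420],None,fx=2,fy=2))
E
```

```text
[384. 197.] [393. 239.] [ 0.506  -0.1549  0.0827] 0.0012
[336. 241.] [317. 240.] [0.5022 0.0509 0.0818] 0.0013
[390. 249.] [332. 278.] [0.3988 0.0098 0.0817] 0.0015
[199. 302.] [229. 188.] [0.6531 0.3049 0.0233] 0.0056
[array([  89.4, -206. ,    7.7]), array([ 0.7, -0.2,  0. ])]
```

View pics/c5.png

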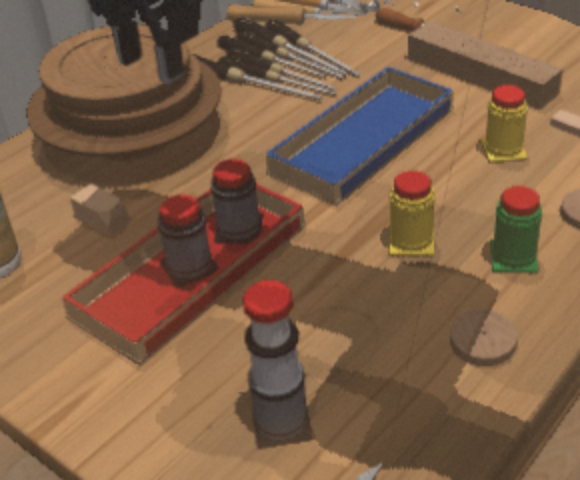

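The crop shows two collapsed tubes upright in the red tray at (237,200) and (187,240). The third stands at its original place, with its cap at (268,300). Now over tube 3.

Call:
jog_arm(
  steps=[
    {"hand": 0, "x": 90, "y": -206, "z": 0, "rx": 0, "ry": 0, "rz": 0},
    {"hand": 0, "x": 90, "y": -206, "z": 0, "rx": 0, "ry": 0, "rz": 0},
    {"hand": 0, "x": 90, "y": -206, "z": 0, "rx": 0, "ry": 0, "rz": 0},
    {"hand": 0, "x": 90, "y": -206, "z": 0, "rx": 0, "ry": 0, "rz": 0},
    {"hand": 0, "x": 90, "y": -206, "z": 0, "rx": 0, "ry": 0, "rz": 0},
  ],
)

```text
time_s: 19.15
position: [0.4504, 0.3173, 0.2308]
orientation: [0.706, 0.708, -0.002, -0.001]
ft_force: [0.3, 0.0, 0.2]
grip_width: 0.0002
grip_force: 0.0
```

Call:
jog_arm(
  steps=[
    {"hand": 0, "x": 0, "y": 0, "z": 0, "rx": 0, "ry": 0, "rz": 0},
    {"hand": 0, "x": 0, "y": 0, "z": 0, "rx": 0, "ry": 0, "rz": 0},
    {"hand": 0, "x": 0, "y": 0, "z": 0, "rx": 0, "ry": 0, "rz": 0},
  ],
)

```text
time_s: 19.45
position: [0.4555, 0.3158, 0.2314]
orientation: [0.707, 0.707, -0.001, 0.0]
ft_force: [-0.0, 0.0, -0.1]
grip_width: -0.0002
grip_force: 0.0
```

```bash
python3 - <<'E'
from h import *
wcap(.153)
print([v.round(1) for v in goal([.4573,.3168,.23])])
E
```

```text
19.5 [0.4557 0.3157 0.2315] -6.179970951088468e-05
[504. 250.] [ 453  178  113  180 9930] [0.5829 0.3098 0.153 ]
[320. 238.] [ 292  210   57   57 2366] [0.4557 0.3184 0.153 ]
[453. 280.] [445 215  18 124 533] [0.5496 0.2876 0.153 ]
[array([1.1, 1.6, 1.5]), array([-0.,  0., -0.])]
```

Call:
jog_arm(
  steps=[
    {"hand": 0, "x": 2, "y": 1, "z": 25, "rx": 0, "ry": 0, "rz": 0},
    {"hand": 0, "x": 2, "y": 1, "z": 50, "rx": 0, "ry": 0, "rz": 0},
    {"hand": 0, "x": 2, "y": 1, "z": 60, "rx": 0, "ry": 0, "rz": 0},
    {"hand": 0, "x": 2, "y": 1, "z": 70, "rx": 0, "ry": 0, "rz": 0},
    {"hand": 0, "x": 2, "y": 1, "z": 80, "rx": 0, "ry": 0, "rz": 0},
  ],
)

```text
time_s: 20.0
position: [0.4565, 0.3183, 0.1522]
orientation: [0.707, 0.707, 0.001, 0.0]
ft_force: [-0.9, -1.0, 3.7]
grip_width: -0.0003
grip_force: 1.3
```

Call:
jog_arm(
  steps=[
    {"hand": 0, "x": 0, "y": 0, "z": 10, "rx": 0, "ry": 0, "rz": 0},
    {"hand": 0, "x": 0, "y": 0, "z": 20, "rx": 0, "ry": 0, "rz": 0},
    {"hand": 0, "x": 0, "y": 0, "z": 30, "rx": 0, "ry": 0, "rz": 0},
    {"hand": 0, "x": 0, "y": 0, "z": 40, "rx": 0, "ry": 0, "rz": 0},
    {"hand": 0, "x": 0, "y": 0, "z": 50, "rx": 0, "ry": 0, "rz": 0},
  ],
)

```text
time_s: 20.5
position: [0.4564, 0.3185, 0.1024]
orientation: [0.707, 0.707, 0.001, 0.001]
ft_force: [1.0, -2.0, 7.4]
grip_width: 0.0004
grip_force: 3.5
```

Call:
jog_arm(
  steps=[
    {"hand": 0, "x": 0, "y": 0, "z": 5, "rx": 0, "ry": 0, "rz": 0},
    {"hand": 0, "x": 0, "y": 0, "z": 9, "rx": 0, "ry": 0, "rz": 0},
    {"hand": 0, "x": 0, "y": 0, "z": 12, "rx": 0, "ry": 0, "rz": 0},
    {"hand": 0, "x": 0, "y": 0, "z": 14, "rx": 0, "ry": 0, "rz": 0},
    {"hand": 0, "x": 0, "y": 0, "z": 16, "rx": 0, "ry": 0, "rz": 0},
  ],
)

```text
time_s: 21.0
position: [0.4564, 0.3184, 0.0867]
orientation: [0.707, 0.707, 0.001, 0.001]
ft_force: [0.3, -2.4, 6.9]
grip_width: 0.0001
grip_force: 3.3
```

Call:
jog_arm(
  steps=[
    {"hand": 0, "x": 0, "y": 0, "z": 1, "rx": 0, "ry": 0, "rz": 0},
    {"hand": 0, "x": 0, "y": 0, "z": 2, "rx": 0, "ry": 0, "rz": 0},
    {"hand": 0, "x": 0, "y": 0, "z": 2, "rx": 0, "ry": 0, "rz": 0},
  ],
)

```text
time_s: 21.3
position: [0.4564, 0.3184, 0.0846]
orientation: [0.707, 0.707, 0.001, 0.001]
ft_force: [0.7, -1.8, 5.6]
grip_width: -0.0003
grip_force: 2.6
```

Call:
jog_arm(
  steps=[
    {"hand": 0, "x": 0, "y": 0, "z": 1, "rx": 0, "ry": 0, "rz": 0},
    {"hand": 0, "x": 0, "y": 0, "z": 2, "rx": 0, "ry": 0, "rz": 0},
    {"hand": 0, "x": 0, "y": 0, "z": 2, "rx": 0, "ry": 0, "rz": 0},
  ],
)

```text
time_s: 21.6
position: [0.4566, 0.3184, 0.0839]
orientation: [0.707, 0.707, 0.001, 0.001]
ft_force: [-1.5, -3.9, 14.1]
grip_width: 0.0
grip_force: 7.4
```

Tube 3 is home: 14 N at 0.0839. One more small push for certainty, then retract, open and measure.

Call:
jog_arm(
  steps=[
    {"hand": 0, "x": 0, "y": 0, "z": 1, "rx": 0, "ry": 0, "rz": 0},
    {"hand": 0, "x": 0, "y": 0, "z": 1, "rx": 0, "ry": 0, "rz": 0},
  ],
)

```text
time_s: 21.8
position: [0.4568, 0.3186, 0.0838]
orientation: [0.707, 0.707, 0.002, 0.001]
ft_force: [-3.8, -4.8, 22.4]
grip_width: -0.0001
grip_force: 10.7
```

Call:
jog_arm(
  steps=[
    {"hand": 0, "x": 0, "y": 0, "z": -20, "rx": 0, "ry": 0, "rz": 0},
    {"hand": 0, "x": 0, "y": 0, "z": -66, "rx": 0, "ry": 0, "rz": 0},
    {"hand": 1, "x": 0, "y": 0, "z": -66, "rx": 0, "ry": 0, "rz": 0},
    {"hand": 1, "x": 0, "y": 0, "z": -66, "rx": 0, "ry": 0, "rz": 0},
    {"hand": 1, "x": 0, "y": 0, "z": -66, "rx": 0, "ry": 0, "rz": 0},
  ],
)

```text
time_s: 22.3
position: [0.4549, 0.3181, 0.146]
orientation: [0.707, 0.707, -0.001, -0.0]
ft_force: [0.1, 0.6, 0.5]
grip_width: 0.0432
grip_force: 0.0
```

Call:
jog_arm(
  steps=[
    {"hand": 1, "x": 0, "y": 0, "z": 0, "rx": 0, "ry": 0, "rz": 0},
    {"hand": 1, "x": 0, "y": 0, "z": 0, "rx": 0, "ry": 0, "rz": 0},
    {"hand": 1, "x": 0, "y": 0, "z": 0, "rx": 0, "ry": 0, "rz": 0},
  ],
)

```text
time_s: 22.6
position: [0.4554, 0.3183, 0.1465]
orientation: [0.707, 0.707, -0.001, -0.0]
ft_force: [-0.1, -0.1, 0.2]
grip_width: 0.0847
grip_force: 0.0
```

```bash
python3 - <<'E'
from h import *
wcap(.082)
E
```

```text
22.65 [0.4555 0.3183 0.1467] 0.08553912374246388
[553. 252.] [  496   194   139   158 10455] [0.6095 0.3153 0.082 ]
[494. 274.] [ 482  205   27  127 1083] [0.5706 0.2997 0.082 ]
[321. 247.] [ 290  217   62   60 2612] [0.4558 0.3188 0.082 ]
[603. 358.] [579 340  43  42 929] [0.6684 0.2309 0.082 ]
```

Call:
jog_arm(
  steps=[
    {"hand": 1, "x": 0, "y": 0, "z": 40, "rx": 0, "ry": 0, "rz": 0},
    {"hand": 1, "x": 0, "y": 0, "z": 75, "rx": 0, "ry": 0, "rz": 0},
    {"hand": 1, "x": 0, "y": 0, "z": 100, "rx": 0, "ry": 0, "rz": 0},
    {"hand": 1, "x": 0, "y": 0, "z": 112, "rx": 0, "ry": 0, "rz": 0},
    {"hand": 1, "x": 0, "y": 0, "z": 112, "rx": 0, "ry": 0, "rz": 0},
  ],
  squeeze=30,
)

```text
time_s: 23.15
position: [0.4549, 0.318, 0.0338]
orientation: [0.707, 0.707, -0.002, -0.0]
ft_force: [0.3, 0.6, 0.8]
grip_width: 0.0853
grip_force: 0.0
```

Call:
jog_arm(
  steps=[
    {"hand": 0.4, "x": 0, "y": 0, "z": 0, "rx": 0, "ry": 0, "rz": 0},
    {"hand": 0.4, "x": 0, "y": 0, "z": 0, "rx": 0, "ry": 0, "rz": 0},
    {"hand": 0.4, "x": 0, "y": 0, "z": 0, "rx": 0, "ry": 0, "rz": 0},
    {"hand": 0.4, "x": 0, "y": 0, "z": 0, "rx": 0, "ry": 0, "rz": 0},
    {"hand": 0.4, "x": 0, "y": 0, "z": 0, "rx": 0, "ry": 0, "rz": 0},
  ],
)

```text
time_s: 23.65
position: [0.4564, 0.3188, 0.0368]
orientation: [0.707, 0.707, 0.001, 0.0]
ft_force: [-0.5, -0.2, 7.3]
grip_width: 0.0452
grip_force: 30.6
```

Call:
jog_arm(
  steps=[
    {"hand": 0.3, "x": 0, "y": 0, "z": -10, "rx": 0, "ry": 0, "rz": 0},
    {"hand": 0.3, "x": 0, "y": 0, "z": -30, "rx": 0, "ry": 0, "rz": 0},
    {"hand": 0.3, "x": 0, "y": 0, "z": -55, "rx": 0, "ry": 0, "rz": 0},
    {"hand": 0.3, "x": 0, "y": 0, "z": -80, "rx": 0, "ry": 0, "rz": 0},
    {"hand": 0.3, "x": 0, "y": 0, "z": -80, "rx": 0, "ry": 0, "rz": 0},
  ],
)

```text
time_s: 24.15
position: [0.4575, 0.3194, 0.1191]
orientation: [0.707, 0.707, 0.003, 0.001]
ft_force: [0.1, 0.3, -2.7]
grip_width: 0.0451
grip_force: 31.4
```

```bash
python3 - <<'E'
from h import *
caps()
o=env.observe();print(o['time_s'],o['grip_width'],o['grip_force'],[v.round(1) for v in goal([.661,.301,.115])])
E
```

```text
[384. 197.] [393. 239.] [ 0.5059 -0.1547  0.0833] 0.0014
[336. 241.] [317. 240.] [0.5021 0.0509 0.0815] 0.0014
[390. 249.] [332. 278.] [0.3988 0.0096 0.0817] 0.0013
24.25 0.04471503728351714 31.351633071899414 [array([-17.5, 205.4,   0.7]), array([ 0., -0.,  0.])]
```

Call:
jog_arm(
  steps=[
    {"hand": 0.3, "x": 0, "y": 30, "z": 0, "rx": 0, "ry": 0, "rz": 0},
    {"hand": 0.3, "x": 0, "y": 75, "z": 0, "rx": 0, "ry": 0, "rz": 0},
    {"hand": 0.3, "x": -6, "y": 120, "z": 0, "rx": 0, "ry": 0, "rz": 0},
    {"hand": 0.3, "x": -12, "y": 160, "z": 0, "rx": 0, "ry": 0, "rz": 0},
    {"hand": 0.3, "x": -18, "y": 190, "z": 0, "rx": 0, "ry": 0, "rz": 0},
  ],
)

```text
time_s: 24.75
position: [0.647, 0.2994, 0.1127]
orientation: [0.707, 0.707, -0.001, -0.0]
ft_force: [0.4, 0.5, -2.3]
grip_width: 0.0453
grip_force: 31.6
```

Call:
jog_arm(
  steps=[
    {"hand": 0.3, "x": 0, "y": 15, "z": 0, "rx": 0, "ry": 0, "rz": 0},
    {"hand": 0.3, "x": 0, "y": 15, "z": 0, "rx": 0, "ry": 0, "rz": 0},
    {"hand": 0.3, "x": 0, "y": 15, "z": 0, "rx": 0, "ry": 0, "rz": 0},
  ],
)

```text
time_s: 25.05
position: [0.6594, 0.3003, 0.1131]
orientation: [0.707, 0.707, -0.002, -0.001]
ft_force: [0.0, 0.3, -2.2]
grip_width: 0.0452
grip_force: 31.7
```

```bash
python3 - <<'E'
from h import *
o=env.observe();print(o['position'],o['grip_width'],o['grip_force'],[v.round(1) for v in goal([.661,.301,.049])])
s=snap('scene'); cv2.imwrite('pics/c6.png',cv2.resize(s['img'][150:390,130:420],None,fx=2,fy=2))
E
```

```text
[0.65940688 0.30025712 0.11306423] 0.04520462187196897 31.68127477169037 [array([ 0.8,  1.8, 64.1]), array([-0.2,  0.1,  0. ])]
```

View pics/c6.png

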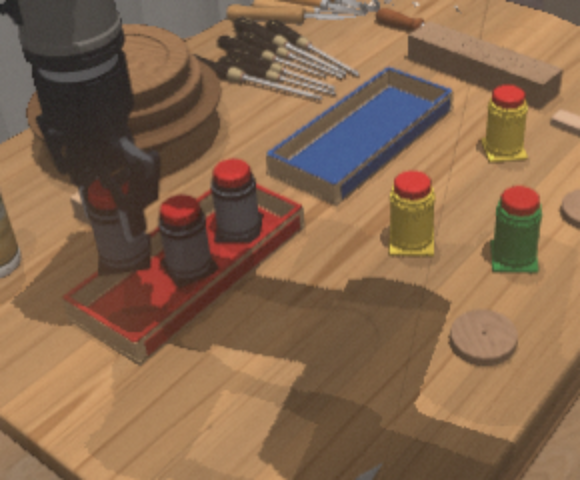

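The third tube hangs over the free end of the red tray at (120,230). The two placed tubes at (237,200) and (187,240) are undisturbed. I lower it.

Call:
jog_arm(
  steps=[
    {"hand": 0.3, "x": 0, "y": 1, "z": 10, "rx": 0, "ry": 0, "rz": 0},
    {"hand": 0.3, "x": 0, "y": 1, "z": 30, "rx": 0, "ry": 0, "rz": 0},
    {"hand": 0.3, "x": 0, "y": 1, "z": 50, "rx": 0, "ry": 0, "rz": 0},
    {"hand": 0.3, "x": 0, "y": 1, "z": 62, "rx": 0, "ry": 0, "rz": 0},
    {"hand": 0.3, "x": 0, "y": 1, "z": 65, "rx": 0, "ry": 0, "rz": 0},
  ],
)

```text
time_s: 25.6
position: [0.6601, 0.3004, 0.048]
orientation: [0.707, 0.707, -0.002, -0.001]
ft_force: [-0.7, -0.9, -1.3]
grip_width: 0.0453
grip_force: 31.7
```

Call:
jog_arm(
  steps=[
    {"hand": 0.3, "x": 0, "y": 0, "z": 2, "rx": 0, "ry": 0, "rz": 0},
    {"hand": 0.3, "x": 0, "y": 0, "z": 4, "rx": 0, "ry": 0, "rz": 0},
    {"hand": 0.3, "x": 0, "y": 0, "z": 5, "rx": 0, "ry": 0, "rz": 0},
    {"hand": 0.3, "x": 0, "y": 0, "z": 5, "rx": 0, "ry": 0, "rz": 0},
    {"hand": 0.3, "x": 0, "y": 0, "z": 5, "rx": 0, "ry": 0, "rz": 0},
  ],
)

```text
time_s: 26.1
position: [0.6619, 0.3006, 0.0457]
orientation: [0.707, 0.707, 0.0, 0.0]
ft_force: [-0.0, 0.4, -2.1]
grip_width: 0.0451
grip_force: 31.7
```

Call:
jog_arm(
  steps=[
    {"hand": 0.3, "x": 0, "y": 0, "z": 1, "rx": 0, "ry": 0, "rz": 0},
    {"hand": 0.3, "x": 0, "y": 0, "z": 2, "rx": 0, "ry": 0, "rz": 0},
    {"hand": 0.3, "x": 0, "y": 0, "z": 3, "rx": 0, "ry": 0, "rz": 0},
    {"hand": 0.3, "x": 0, "y": 0, "z": 3.5, "rx": 0, "ry": 0, "rz": 0},
    {"hand": 0.3, "x": 0, "y": 0, "z": 3.5, "rx": 0, "ry": 0, "rz": 0},
  ],
)

```text
time_s: 26.6
position: [0.6617, 0.3005, 0.0429]
orientation: [0.707, 0.707, 0.0, 0.0]
ft_force: [-2.4, -1.4, 4.2]
grip_width: 0.045
grip_force: 32.2
```

Call:
jog_arm(
  steps=[
    {"hand": 0.3, "x": 0, "y": 0, "z": 0, "rx": 0, "ry": 0, "rz": 0},
    {"hand": 1, "x": 0, "y": 0, "z": 0, "rx": 0, "ry": 0, "rz": 0},
    {"hand": 1, "x": 0, "y": 0, "z": 0, "rx": 0, "ry": 0, "rz": 0},
    {"hand": 1, "x": 0, "y": 0, "z": 0, "rx": 0, "ry": 0, "rz": 0},
    {"hand": 1, "x": 0, "y": 0, "z": 0, "rx": 0, "ry": 0, "rz": 0},
  ],
)

```text
time_s: 27.1
position: [0.6617, 0.3005, 0.0416]
orientation: [0.707, 0.707, -0.0, 0.0]
ft_force: [-0.8, -1.2, 0.3]
grip_width: 0.0852
grip_force: 0.0
```

Call:
jog_arm(
  steps=[
    {"hand": 1, "x": 0, "y": 0, "z": -20, "rx": 0, "ry": 0, "rz": 0},
    {"hand": 1, "x": 0, "y": 0, "z": -60, "rx": 0, "ry": 0, "rz": 0},
    {"hand": 1, "x": 0, "y": 0, "z": -105, "rx": 0, "ry": 0, "rz": 0},
    {"hand": 1, "x": 0, "y": 0, "z": -150, "rx": 0, "ry": 0, "rz": 0},
    {"hand": 1, "x": 0, "y": 0, "z": -190, "rx": 0, "ry": 0, "rz": 0},
  ],
)

```text
time_s: 27.6
position: [0.6617, 0.3005, 0.2344]
orientation: [0.707, 0.707, 0.001, 0.0]
ft_force: [-0.2, 0.1, 0.1]
grip_width: 0.0853
grip_force: 0.0
```

Call:
jog_arm(
  steps=[
    {"hand": 1, "x": -50, "y": -100, "z": 0, "rx": 0, "ry": 0, "rz": 0},
    {"hand": 1, "x": -50, "y": -200, "z": 0, "rx": 0, "ry": 0, "rz": 0},
    {"hand": 1, "x": -50, "y": -200, "z": 0, "rx": 0, "ry": 0, "rz": 0},
    {"hand": 1, "x": -50, "y": -200, "z": 0, "rx": 0, "ry": 0, "rz": 0},
    {"hand": 1, "x": -50, "y": -200, "z": 0, "rx": 0, "ry": 0, "rz": 0},
  ],
)

```text
time_s: 28.1
position: [0.4557, 0.2493, 0.2313]
orientation: [0.706, 0.708, -0.002, -0.001]
ft_force: [-0.2, 0.6, 0.1]
grip_width: 0.0854
grip_force: 0.0
```

```bash
python3 - <<'E'
from h import *
s=snap('scene'); t=snap('top')
a=cv2.resize(s['img'][90:390,130:430],(500,500)); b=cv2.resize(t['img'][150:310,170:270],(300,500))
cv2.imwrite('pics/c7.png',np.hstack([a,b])); print(env.observe()['time_s'])
E
```

```text
28.2
```

View pics/c7.png

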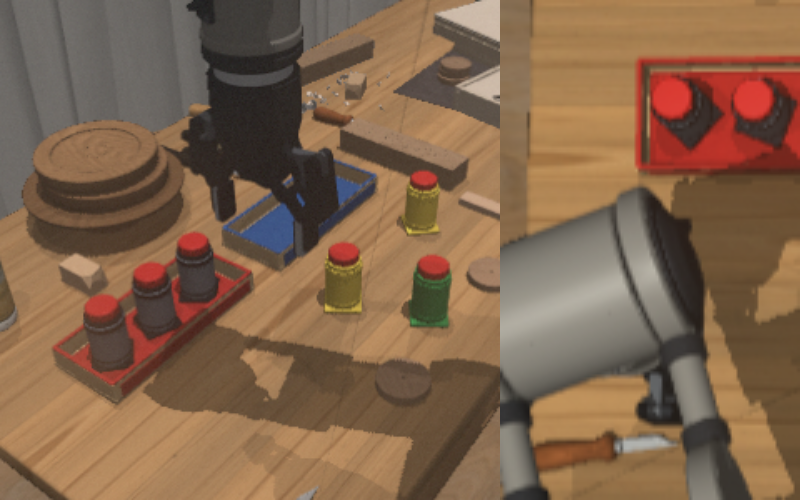

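All three tubes stand collapsed in the red tray, at (107,330), (153,300) and (195,268) in the scene crop. The look-alikes and the knife lie where they were, the arm is clear, and no blue-capped tube is on the bench. I hand in.

```bash
python3 -c "
from station import env
print(env.finish_job())"
```

```text
the job is handed in; nothing more can be done
None
```

I pushed all three red-capped tubes on the bench fully home and stood them upright in the red tray. There were no blue-capped tubes to put away, nothing else was moved, and I handed the job in at about 28 s.

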